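# Refit the nested lids on the fuse tin and hold up the outer lid

## Robot

A 6-joint arm with a two-finger parallel gripper is mounted at the origin on the work surface. World frame = base frame: x ahead of the robot, y to its left, z up, the work surface at z = 0. Lengths are in m, angles in rad, forces in N, time in s.
With the tool pointing down it reaches from about 0.275 to 0.75 m from the base axis. Payload 10.2 kg.
Tool frame: the origin (TCP) lies midway between the tips of the shut fingers; the grasp point (between the pads) lies 19 mm behind it (env.hold_point_z is the distance from the TCP to the grasp point, in m); x points along the fingers, z is the direction in which the jaws open and shut, and the axes are right-handed (so a half turn about x gives the same grasp; the last joint's range is limited). The gripper opens to 85 mm and grips with 20 to 120 N. Pads are 22 mm wide; open, the fingers measure 114 mm over their backs; the gripper's body (76 mm by 85 mm) begins 54 mm behind the grasp point. The pads swing forward as they close: fully open they stand 13 mm farther back than shut.
Start: joints at [1.085, 0.313, 1.498, -0, 1.331, -0.223], TCP at [0.136, 0.507, 0.231] pointing down, gripper open.
Joint ranges: [-2.94, 2.94], [-0.97, 2.17], [0.19, 2.56], [-1.23, 4.37], [0.02, 3.11], [-2.88, 2.88]. Speed limits (rad/s): [2.39, 2.39, 3.01, 3.14, 3.14, 3.14].

## Interface

Orientations are given as a unit quaternion [x, y, z, w].
In Python, from bench import env, kinematics, monitor, eyes, job gives the robot as it stands. The module is installed in compiled form; this text tells all that it offers. Calls block until the motion is done:
- env.reach(position, orientation): joint-space move of the TCP to a pose.
- env.movel(position, velocity=0.15, frame=None, guard=None): straight line of the TCP; frame=None keeps the orientation; velocity is the mean speed in m/s. With guard (N) it stops when the force on the tool has changed by that much, and returns True; else False.
- env.set_joints(angles): joint-space move.
- env.release() and env.close_gripper(effort=None): open the fingers fully, or close them until they stop; effort is the grip in N (None keeps the last).
- env.hold(seconds).
- kinematics.ik(position, orientation): joint angles nearest the present ones, or None.
- monitor.sense(): the state.
- eyes.grab_frame(name): name is "scene" or "top"; returns a dict with "frame" (384x512x3 uint8, red, green, blue), "mtx" (3x3 intrinsics, pixels), "k1" (the pictures are not rectified: a ray, as slopes to the right and down, at radius r is drawn at 1 + k1 r^2 times it, then the intrinsics apply), "view" (4x4, takes a point from world to camera coordinates). Camera axes: x right, y down, z forward; pixel columns grow to the right and rows downward; lengths in m; the calibration is good to about 2 mm. A picture is of the moment at which its call begins. There is no depth.
A pose or a line that the arm cannot do raises env.MotionError and nothing moves.
- job.hand_in(): hands the job in, once; it reports no verdict.
The state is a dict: "clock": time; "joints": joint angles; "qvel": joint speeds; "joint_efforts": joint torques, N m; "position": TCP position; "ee_rot": TCP orientation; "contact_force": force on the tool from outside, world axes, zero at the start; "ft_torque": the same for the moment, N m; "finger_gap": opening from 0.0 (shut) to 1.0 (fully open).
Only numpy, scipy, OpenCV 4.12 (cv2) and the standard library are available. Lean on these libraries where they do the work, as an engineer would, in place of code of your own. Each camera call takes 0.05 s, during which the arm holds its last target.

## Task

Pull the top drawer of the grey cabinet fully open, then pick up the nested pair of lids from the bench (the outer lid stays on the inner lid, keep them level) and lower them as one onto the open fuse tin in that drawer until the inner lid is fully seated, and let go. Then lift the outer lid alone, leaving the inner lid seated with its fuses in their pockets, and finish while still holding the outer lid level over the tin, lifted about 10 cm clear of the inner lid, so that I can check the fuses. Leave the lower drawer shut and do not disturb the other things on the bench.

Things in the scene. Friction and masses are not known exactly. Their poses are not given: they have to be found in the camera images.
- drawer (a joint): how far the top drawer is out, m: 0 shut, 0.18 at its stop; it slides stiffly (about 2 N) and stays where it is left
- cabinet_edge (a point): grey bench-top steel cabinet, 240 mm wide (y), 260 deep (x), 204 high, fixed to the bench, two red drawer fronts on its -x side; this is the middle of its top front edge, x pointing to its back
- drawer_handle (a point): middle of the top drawer's bar handle: a level round aluminium bar 11 mm thick, 110 mm long (point's y), 35 mm off the drawer front, 30 mm below the cabinet's top; the drawer front ends 26 mm above the bar. The drawer pulls out along this point's -x; the point moves with it
- tin_mouth (a point): centre of the open mouth, at rim height, of the blue tin fixed in the foam of the top drawer (hidden while shut). Tin 100 mm long (point's x, the slide direction), 60 wide (y), 46 tall; mouth 96 x 56 mm. 132 mm behind the handle bar, 18 mm below it, moves with the drawer. Drawer at its stop: tin 45 mm clear of the cabinet's face
- tin_base (a point): the same tin, centre of its underside. 74 mm free beside each long side, to the drawer's side walls, which are 10 mm lower than the tin's mouth. The drawer front, 35 mm ahead of the tin, stands 44 mm higher than the mouth; the cabinet's top 48 mm higher
- inner_lid: bare metal inner lid of the nested pair, a dished tray for fuses. Origin: centre of its underside, on the bench; x along its length. Rolled rim 104 x 64 mm, from 16 to 25 mm above the underside, sticks out 2 mm beyond outer lid and tin all round. Below it a plug, tapering from 92 x 52 to 86 x 46 mm, enters the tin; the rim then rests on the tin's edge. About 0.2 kg with fuses. Fits either way round
- inner_rim (a point): centre of the inner lid at half the height of its rim: 20.5 mm above its underside; 4.5 mm above the tin's mouth when seated. Gripped across the 64 mm width by the rim, it carries the outer lid, which just rests on it
- outer_lid: the outer lid, blue, 100 x 60 mm, about 0.11 kg, resting loosely on the inner lid's rim (2 mm play, no catch). Origin at the centre of its lower edge, x along its length. Its skirt and roof are 12.5 mm tall; on the roof stands a black grip bar
- outer_grip (a point): centre of the black grip bar on the outer lid: 40 mm long (along the lid's x), 14 mm wide (y), 18 mm tall, standing on the roof, 21.5 mm above the lid's lower edge; 26 mm above point inner_rim while the lids are nested
- fuse_a_mid (a point): centre of a white and brass cartridge fuse, 10 mm thick, 38 mm long, 12 g, loose in the inner lid's pocket 22 mm towards -x of the lid's middle (13.5 mm below the rim centre); under the outer lid at the start
- fuse_b_mid (a point): the same, in the middle pocket
- fuse_c_mid (a point): the same, in the pocket 22 mm towards +x
- lower_drawer (a joint): how far the lower drawer is out, m: 0 shut; made like the top one, its handle 100 mm below the other; it stays shut
- meter: yellow and black multimeter, 75 x 150 x 40 mm, lying on the bench; not to be disturbed
- driver: screwdriver lying on the bench; not to be disturbed
- carton: small cardboard carton, 75 x 55 x 50 mm; not to be disturbed
Mind the look-alikes: they are no part of the job. What is meant by the outer_lid is not orange or purple, and is the larger of those in its own colour.

How it is judged:
On the way, in this order (a step that is already met when the one before it is completed fails the run):
1. the top drawer is pulled fully open (value of joint drawer above 0.155 m), for 0.2 s.
2. the two lids, still nested, are lifted off the bench together (height (world z) of inner_lid above 0.04 m and z of outer_grip in the frame of inner_rim below 0.031 m and horizontal distance between outer_grip and inner_rim below 0.012 m), for 0.2 s.
3. both lids sit on the tin, the inner lid fully seated with the outer lid on it, and the gripper has let go (z of inner_rim in the frame of tin_mouth between 0.001 and 0.0075 m and horizontal distance between inner_rim and tin_mouth below 0.006 m and angle between the z axis of inner_rim and the z axis of tin_mouth, either way round below 0.05 rad and z of outer_grip in the frame of inner_rim below 0.031 m and horizontal distance between outer_grip and inner_rim below 0.012 m and value of joint drawer above 0.155 m and contact force between the fingers and inner_lid below 0.1 N), for 0.2 s.
At the end, for the whole second after the job is handed in: Drawer at least 155 mm out; inner lid seated (3 mm up, 6 mm sideways, 0.05 rad), each fuse within 6 mm of its pocket; outer lid held still in the fingers, level to 0.2 rad, 80 mm or more above its nested place, within 50 mm of the tin sideways; lower drawer shut (value of joint drawer above 0.155 m and z of inner_rim in the frame of tin_mouth between 0.001 and 0.0075 m and horizontal distance between inner_rim and tin_mouth below 0.006 m and angle between the z axis of inner_rim and the z axis of tin_mouth, either way round below 0.05 rad and z of outer_grip in the frame of inner_rim above 0.106 m and horizontal distance between outer_grip and tin_mouth below 0.05 m and angle between outer_lid's own z axis and vertical below 0.2 rad and linear speed of each of outer_lid, inner_lid below 0.03 m/s and contact force between the fingers and outer_lid above 0.5 N and contact force between the fingers and inner_lid below 0.1 N and contact force between outer_lid and inner_lid below 0.05 N and value of joint lower_drawer below 0.02 m and x of fuse_a_mid in the frame of inner_rim between -0.028 and -0.016 m and z of each of fuse_a_mid, fuse_b_mid, fuse_c_mid in the frame of inner_rim below -0.008 m and x of fuse_b_mid in the frame of inner_rim between -0.006 and 0.006 m and x of fuse_c_mid in the frame of inner_rim between 0.016 and 0.028 m); the arm keeps its last pose, push and grip.
It fails at once if the lids are tipped more than 20 degrees (angle between any of inner_lid, outer_lid's own z axis and vertical above 0.35 rad).
It fails at once if the lids come apart before the inner lid is seated, or the inner lid comes off its seat when the outer lid is lifted (z of outer_grip in the frame of inner_rim above 0.038 m and not (z of inner_rim in the frame of tin_mouth below 0.0095 m and horizontal distance between inner_rim and tin_mouth below 0.008 m and angle between the z axis of inner_rim and the z axis of tin_mouth, either way round below 0.08 rad)).
It fails at once if the lids are dropped instead of lowered (height (world z) of inner_lid above 0.02 m and z of inner_rim in the frame of tin_mouth above 0.012 m and contact force between the fingers and inner_lid below 0.05 N and linear speed of inner_lid above 0.25 m/s).
It fails at once if a bystander is pushed more than 25 mm or the lower drawer is pulled (distance of any of meter, driver, carton from where it was at the start of the episode above 0.025 m or value of joint lower_drawer above 0.03 m).
It also fails if it takes over 72 s, if anything falls off the work surface, if the arm or the gripper's body presses on something with over 40 N, if the wrist force passes 120 N, or if a joint passes its speed limit or range.

## Working session

There is one attempt and no reset: what is moved stays moved. The work goes in short steps, each a Python script; the robot and the scene stay as the last script left them, time stands still between calls to the robot, and variables do not carry over. Pictures are saved under pics/ and viewed, and the job is handed in when it is done.

```bash
ls; mkdir -p pics; python3 - <<'E'
from bench import env,kinematics,monitor,eyes,job
import cv2
print(monitor.sense())
for n in("scene","top"):
    f=eyes.grab_frame(n);cv2.imwrite(f"pics/{n}0.png",f["frame"][:,:,::-1]);print(n,f["mtx"],f["k1"],f["view"])
E
```

```text
pics
{'clock': 0.0, 'joints': array([ 1.08461148e+00,  3.13447379e-01,  1.49846229e+00, -1.55889868e-06,
        1.33099736e+00, -2.23415603e-01]), 'qvel': array([-0.00129014,  0.00067366, -0.00020911, -0.00248869, -0.00099519,
        0.00214994]), 'joint_efforts': array([ 1.39056461e-03, -4.12259817e+01, -2.59752899e+01, -1.24017251e-05,
        4.06639912e-03, -1.89669157e-05]), 'position': array([0.13626433, 0.50673246, 0.23072693]), 'ee_rot': array([-0.43038172,  0.56161606,  0.4299928 ,  0.56077194]), 'contact_force': array([-0.1082993 ,  0.00861131,  0.18933433]), 'ft_torque': array([ 0.00068313,  0.02538259, -0.01680559]), 'finger_gap': 1.002182131956635}
scene [[436.77185729   0.         258.02713321]
 [  0.         436.77185729 190.40309666]
 [  0.           0.           1.        ]] 0.010965639651854259 [[-0.72862796  0.6845027   0.02360811  0.39130429]
 [ 0.36645164  0.4187312  -0.83088951 -0.10310765]
 [-0.57863157 -0.5967581  -0.5559364   1.68900018]
 [ 0.          0.          0.          1.        ]]
top [[392.16689652   0.         255.08606942]
 [  0.         392.16689652 187.61308486]
 [  0.           0.           1.        ]] -0.10400050642489907 [[-0.02635735 -0.9996517   0.00132778  0.00407796]
 [-0.99735312  0.02620666 -0.06782302  0.56182959]
 [ 0.0677646  -0.0031119  -0.99769648  1.2730924 ]
 [ 0.          0.          0.          1.        ]]
```

View pics/scene0.png

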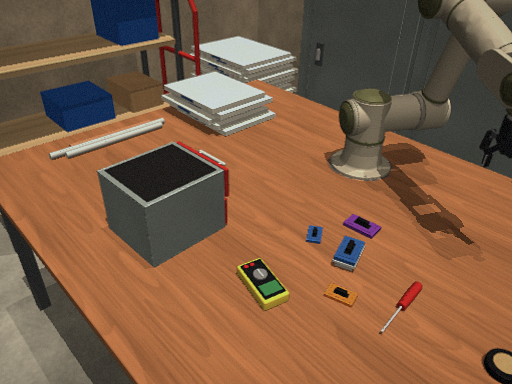

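View pics/top0.png

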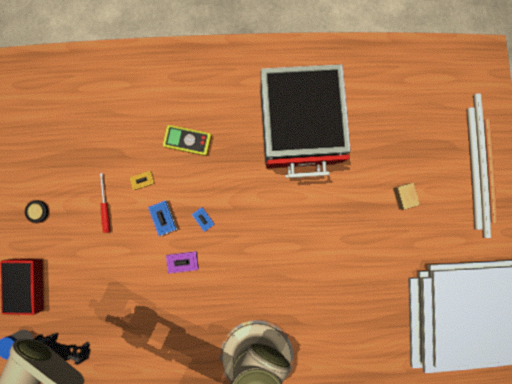

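Top view candidates: large blue (163,218), small blue (203,219), purple (182,262), orange (142,180). I choose the large blue one, which shows a metal rim. Next I'll measure it with close crops.

```bash
cat > h.py <<'E'
import numpy as np, cv2
from bench import env,kinematics,monitor,eyes,job
from scipy.spatial.transform import Rotation as R
def ray(f,uv):
    uv=np.asarray(uv,float).reshape(-1,1,2)
    p=cv2.undistortPoints(uv,f["mtx"],np.array([f["k1"],0,0,0.]))[:,0]
    V=f["view"];Rm=V[:3,:3];c=-Rm.T@V[:3,3]
    return c,np.c_[p,np.ones(len(p))]@Rm
def onz(f,uv,z):
    c,d=ray(f,uv); return c+d*((z-c[2])/d[:,2])[:,None]
def proj(f,P):
    V=f["view"];r=cv2.Rodrigues(V[:3,:3])[0]
    return cv2.projectPoints(np.asarray(P,float).reshape(-1,1,3),r,V[:3,3],f["mtx"],np.array([f["k1"],0,0,0.]))[0][:,0]
def tri(fs,uvs):
    A=np.zeros((3,3));b=np.zeros(3)
    for f,u in zip(fs,uvs):
        c,d=ray(f,u);d=d[0]/np.linalg.norm(d[0]);M=np.eye(3)-np.outer(d,d);A+=M;b+=M@c
    return np.linalg.solve(A,b)
def crop(f,x0,y0,x1,y1,k,name):
    cv2.imwrite(name,cv2.resize(f["frame"][y0:y1,x0:x1,::-1],None,fx=k,fy=k,interpolation=cv2.INTER_CUBIC))
def blobs(f,lo,hi,box,amin=15):
    x0,y0,x1,y1=box
    hsv=cv2.cvtColor(f["frame"],cv2.COLOR_RGB2HSV)
    m=cv2.inRange(hsv,np.array(lo),np.array(hi));mm=np.zeros_like(m);mm[y0:y1,x0:x1]=m[y0:y1,x0:x1]
    cs,_=cv2.findContours(mm,cv2.RETR_EXTERNAL,cv2.CHAIN_APPROX_NONE)
    return [c for c in cs if cv2.contourArea(c)>=amin],mm
def quat(xaxis,zaxis):
    x=np.array(xaxis,float);x/=np.linalg.norm(x);z=np.array(zaxis,float);z-=x*(x@z);z/=np.linalg.norm(z)
    return R.from_matrix(np.c_[x,np.cross(z,x),z]).as_quat()
E
python3 - <<'E'
from h import *
t=eyes.grab_frame("top");s=eyes.grab_frame("scene")
crop(t,130,160,230,280,5,"pics/t_lid.png");crop(t,250,50,360,190,4,"pics/t_cab.png")
crop(s,290,200,400,310,5,"pics/s_lid.png");crop(s,90,135,240,265,5,"pics/s_cab.png")
for f,b,n in((t,(130,160,230,280),"top"),(s,(290,200,400,310),"scene")):
    cs,m=blobs(f,(100,90,40),(125,255,255),b)
    for c in cs:
        r=cv2.minAreaRect(c);print(n,r)
        P=onz(f,cv2.boxPoints(r),0.0375);print(P.round(4).tolist(),"c",P.mean(0).round(4),[np.linalg.norm(P[i]-P[i-1]).round(4) for i in(1,2)])
    cs,m=blobs(f,(0,0,0),(180,255,50),b,8)
    for c in cs:
        r=cv2.minAreaRect(c);P=onz(f,cv2.boxPoints(r),0.0505);print(n,"black",r,P.mean(0).round(4),[np.linalg.norm(P[i]-P[i-1]).round(4) for i in(1,2)])
E
```

```text
top ((202.86001586914062, 218.98001098632812), (20.60000228881836, 12.200000762939453), 53.13010025024414)
[[0.4789, 0.1968, 0.0375], [0.5018, 0.1646, 0.0375], [0.4475, 0.1255, 0.0375], [0.4247, 0.1576, 0.0375]] c [0.4632 0.1611 0.0375] [np.float64(0.0395), np.float64(0.0669)]
top ((161.78768920898438, 217.76712036132812), (30.079574584960938, 18.024335861206055), 69.44395446777344)
[[0.5068, 0.34, 0.0375], [0.5261, 0.284, 0.0375], [0.4339, 0.2507, 0.0375], [0.4146, 0.3064, 0.0375]] c [0.4703 0.2953 0.0375] [np.float64(0.0592), np.float64(0.098)]
top black ((162.1846160888672, 217.6769256591797), (12.629633903503418, 3.1574084758758545), 74.74488067626953) [0.4705 0.2908 0.0505] [np.float64(0.0103), np.float64(0.0407)]
scene ((348.6027526855469, 250.27395629882812), (21.84879493713379, 27.973079681396484), 24.443950653076172)
[[0.5351, 0.2928, 0.0375], [0.4239, 0.2468, 0.0375], [0.4139, 0.3095, 0.0375], [0.5232, 0.3501, 0.0375]] c [0.474  0.2998 0.0375] [np.float64(0.1203), np.float64(0.0636)]
scene ((314.01348876953125, 233.91893005371094), (13.809514999389648, 16.27549934387207), 9.462321281433105)
[[0.5347, 0.195, 0.0375], [0.4734, 0.1512, 0.0375], [0.4512, 0.1853, 0.0375], [0.5132, 0.2273, 0.0375]] c [0.4931 0.1897 0.0375] [np.float64(0.0753), np.float64(0.0407)]
scene black ((341.10345458984375, 291.7586669921875), (14.443709373474121, 6.302709579467773), 23.198591232299805) [0.626  0.3889 0.0505] [np.float64(0.0213), np.float64(0.0348)]
scene black ((349.60003662109375, 246.80003356933594), (6.260990142822266, 14.310833930969238), 26.56505012512207) [0.475  0.3016 0.0505] [np.float64(0.0607), np.float64(0.018)]
scene black ((314.5, 231.5), (3.0, 9.0), 0.0) [0.4972 0.1934 0.0505] [np.float64(0.0412), np.float64(0.0088)]
scene black ((362.7000427246094, 222.10003662109375), (16.546903610229492, 6.7082037925720215), 26.56505012512207) [0.3557 0.2598 0.0505] [np.float64(0.0334), np.float64(0.0514)]
```

View pics/t_lid.png

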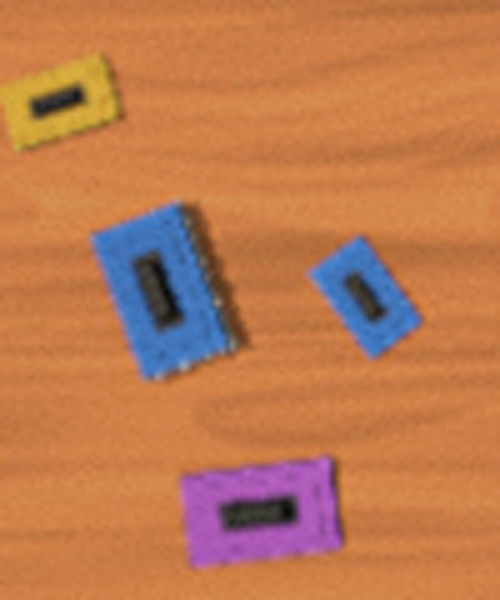

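View pics/s_lid.png

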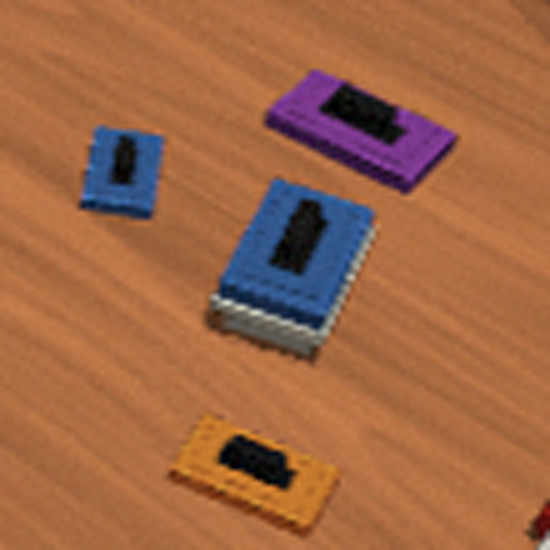

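View pics/t_cab.png

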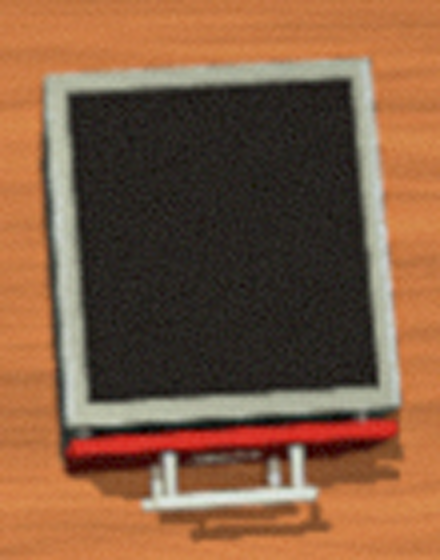

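View pics/s_cab.png

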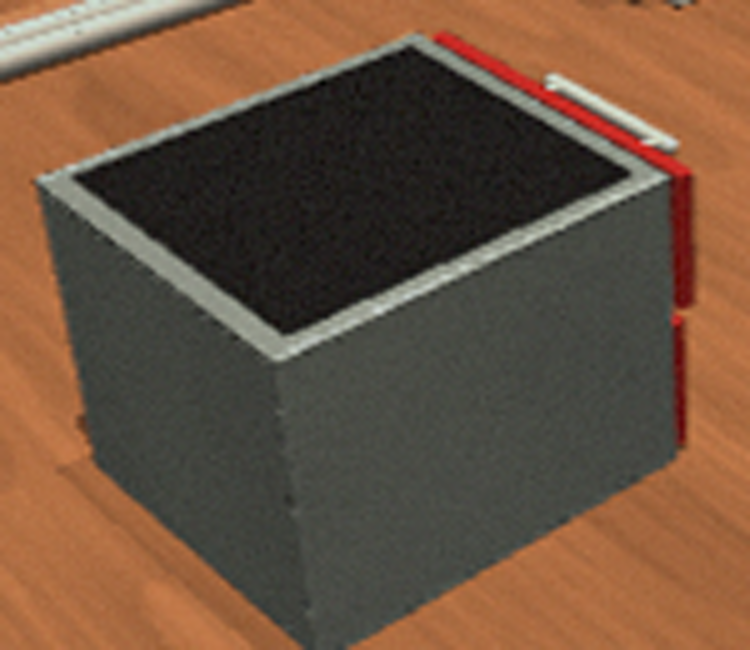

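The pick is confirmed. It is the large blue lid at top (163,218) / scene (348,250), with the bare metal tray showing under it. The other three lids lie flat on the bench. Handle bar ends in the top view are near (286,176) and (329,173). Now I'll triangulate the corners.

```bash
python3 - <<'E'
from h import *
t=eyes.grab_frame("top");s=eyes.grab_frame("scene")
cv=lambda p,o,k:(np.array(p,float)+.5)/k-.5+np.array(o)
T=lambda p:cv(p,(250,50),4);S=lambda p:cv(p,(90,135),5)
for n,a,b in(("frontR",(398,403),None),("BR",(368,60),(40,182)),)[:0]:pass
# cabinet top corners: top view / scene view
# +y front: top BL, -y front: BR, +y back TL, -y back TR ; scene: nearest corner = +x+y back
P={}
for n,a,b in(("F+y",(70,427),(668,180)),("F-y",(398,404),(418,37)),("B+y",(45,75),(280,357)),("B-y",(368,59),(38,182))):
    X=tri((t,s),(T(a),S(b)));P[n]=onz(t,T(a),.204)[0];print(n,X.round(4),"top@.204",P[n].round(4),"scene@.204",onz(s,S(b),.204)[0].round(4))
print({k:np.linalg.norm(P[k[0]]-P[k[1]]).round(4) if 0 else None for k in()})
for a,b in(("F+y","F-y"),("B+y","B-y"),("F+y","B+y"),("F-y","B-y")):
    d=P[b]-P[a];print(a,b,np.linalg.norm(d).round(4),np.degrees(np.arctan2(d[1],d[0])).round(2))
for n,a,b in(("h+y",(143,505),(677,145)),("h-y",(317,492),(548,80))):
    print(n,tri((t,s),(T(a),S(b))).round(4),onz(t,T(a),.174)[0].round(4),onz(s,S(b),.174)[0].round(4))
hp=[(276,173)]
T2=lambda p:cv(p,(130,160),5);S2=lambda p:cv(p,(290,200),5)
for n,a,b in(("lid bk +x,-y",(181,203),(220,287)),("+x+y",(92,236),(322,318)),("-x+y",(150,380),(376,212)),("-x-y",(236,345),(278,180))):
    print(n,onz(t,T2(a),.0375)[0].round(4),onz(s,S2(b),.0375)[0].round(4))
print("bar",tri((t,s),(T2((158,290)),S2((302,238)))))
for n,u in(("carton",(407,196)),("sm",(203,219)),("meter",(187,140)),("driver",(104,203))):print(n,onz(t,u,.03)[0].round(3))
print("camtop",ray(t,(1,1))[0])
E
```

```text
F+y [ 0.6369 -0.0461  0.2012] top@.204 [ 0.6372 -0.0467  0.204 ] scene@.204 [ 0.6392 -0.0416  0.204 ]
F-y [ 0.647  -0.281   0.2027] top@.204 [ 0.6482 -0.2819  0.204 ] scene@.204 [ 0.6474 -0.277   0.204 ]
B+y [ 0.8939 -0.0349  0.2068] top@.204 [ 0.8965 -0.0361  0.204 ] scene@.204 [ 0.8911 -0.0366  0.204 ]
B-y [ 0.9036 -0.2726  0.2026] top@.204 [ 0.9046 -0.2733  0.204 ] scene@.204 [ 0.9036 -0.2682  0.204 ]
{}
F+y F-y 0.2355 -87.32
B+y B-y 0.2373 -88.06
F+y B+y 0.2596 2.32
F-y B-y 0.2566 1.92
h+y [ 0.5835 -0.0996  0.1797] [ 0.5831 -0.0992  0.174 ] [ 0.5782 -0.1083  0.174 ]
h-y [ 0.5885 -0.2258  0.1739] [ 0.5894 -0.2267  0.174 ] [ 0.5879 -0.2245  0.174 ]
lid bk +x,-y [0.527  0.2812 0.0375] [0.5289 0.2904 0.0375]
+x+y [0.507  0.3402 0.0375] [0.5072 0.3423 0.0375]
-x+y [0.4126 0.3032 0.0375] [0.4126 0.3103 0.0375]
-x-y [0.434  0.2465 0.0375] [0.4317 0.2555 0.0375]
bar [0.46956306 0.29750602 0.04265532]
carton [ 0.52  -0.514  0.03 ]
sm [0.463 0.162 0.03 ]
meter [0.725 0.21  0.03 ]
driver [0.523 0.491 0.03 ]
camtop [ 0.47417938 -0.00668539  1.30825937]
```

```bash
python3 - <<'E'
from h import *
t=eyes.grab_frame("top")
cv=lambda p,o,k:(np.array(p,float)+.5)/k-.5+np.array(o)
T=lambda p:cv(p,(250,50),4)
for p in((165,503),(317,492),(241,497)):print(onz(t,T(p),.175)[0].round(4))
yaw=np.radians(2.2);d=np.array([np.cos(yaw),np.sin(yaw),0])
for sg in(1,-1):
    q=quat((0,0,-1),sg*d)
    for p in((.52,-.16,.3),(.555,-.168,.146),(.37,-.175,.146),(.54,-.166,.25)):
        j=kinematics.ik(p,q);print(sg,p,None if j is None else np.round(j,2))
E
```

```text
[ 0.5841 -0.1151  0.175 ]
[ 0.5893 -0.2265  0.175 ]
[ 0.587  -0.1707  0.175 ]
1 (0.52, -0.16, 0.3) [-0.51  0.32  1.31 -0.    1.51 -0.55]
1 (0.555, -0.168, 0.146) [-0.5   0.51  1.44 -0.    1.19 -0.53]
1 (0.37, -0.175, 0.146) [-0.73  0.16  1.94 -0.    1.04 -0.77]
1 (0.54, -0.166, 0.25) [-0.51  0.39  1.34 -0.    1.41 -0.54]
-1 (0.52, -0.16, 0.3) [-0.51  0.32  1.31  0.    1.51  2.59]
-1 (0.555, -0.168, 0.146) [-0.5   0.51  1.44 -0.    1.19  2.61]
-1 (0.37, -0.175, 0.146) [-0.73  0.16  1.94 -0.    1.04  2.37]
-1 (0.54, -0.166, 0.25) [-0.51  0.39  1.34  0.    1.41  2.6 ]
```

Bar measures 111 mm (110 given), so the point is good. I'll hook one open finger behind the bar and pull.

```bash
python3 - <<'E'
from h import *
yaw=np.radians(2.2);d=np.array([np.cos(yaw),np.sin(yaw),0]);q=quat((0,0,-1),d)
bar=np.array([.587,-.169,.174]);p=bar-d*.031
env.reach([.45,.0,.33],q)
env.reach(list(p[:2])+[.26],q)
g=env.movel(list(p[:2])+[.146],velocity=.08,guard=6);s=monitor.sense();print("down",g,s["position"].round(4),s["contact_force"].round(2),s["clock"])
t=eyes.grab_frame("top");c=eyes.grab_frame("scene")
crop(t,240,50,370,200,4,"pics/t_hook.png");crop(c,90,80,260,230,4,"pics/s_hook.png")
E
```

```text
down False [ 0.5562 -0.1703  0.1465] [0.2  0.08 0.87] 4.95
```

View pics/s_hook.png

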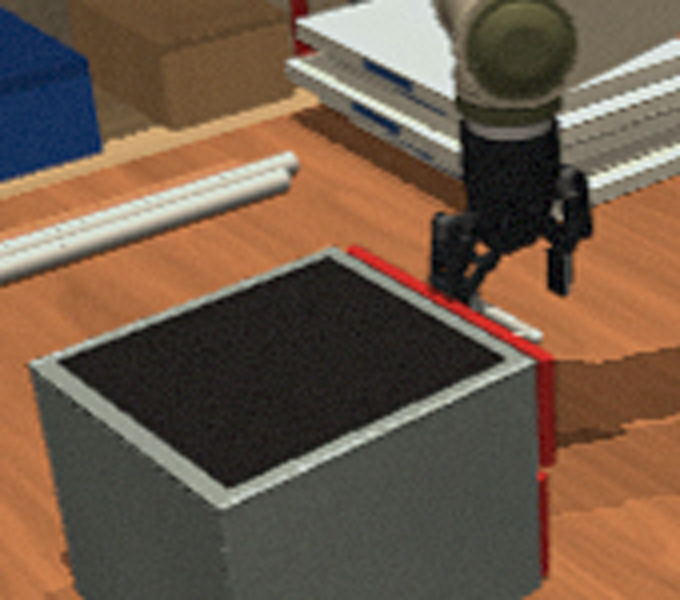

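View pics/t_hook.png

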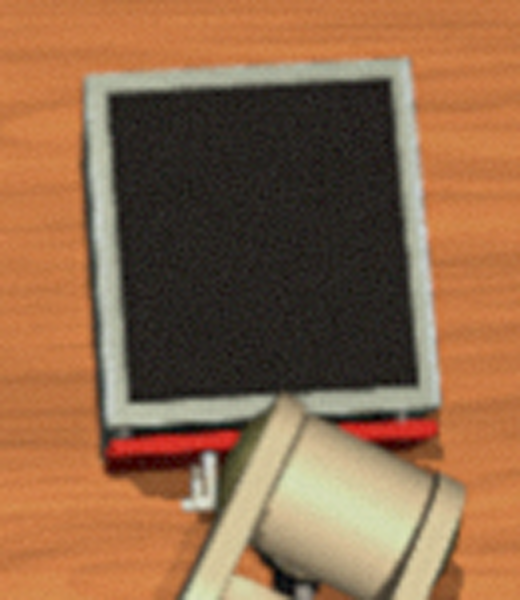

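The far finger is in the gap behind the bar (scene crop 455,295) without contact. Pulling.

```bash
python3 - <<'E'
from h import *
yaw=np.radians(2.2);d=np.array([np.cos(yaw),np.sin(yaw),0])
p=monitor.sense()["position"]
g=env.movel(list(p-d*.20),velocity=.06,guard=14);s=monitor.sense();print("pull",g,(s["position"]-p).round(4),s["position"].round(4),s["contact_force"].round(2),s["clock"])
env.hold(.3)
p=monitor.sense()["position"]
env.movel(list(p+d*.007),velocity=.05)
p=monitor.sense()["position"];env.movel([p[0],p[1],.30],velocity=.15)
q=quat((0,0,-1),d)
env.reach([.40,.2,.33],q)
t=eyes.grab_frame("top");c=eyes.grab_frame("scene");print(monitor.sense()["clock"])
crop(t,240,80,370,260,4,"pics/t_open.png");crop(c,120,100,320,250,4,"pics/s_open.png")
cv2.imwrite("pics/top_o.png",t["frame"][:,:,::-1])
E
```

```text
pull True [-1.795e-01 -6.900e-03  1.000e-04] [ 0.3767 -0.1772  0.1465] [ 7.38  0.79 -0.63] 7.6667
10.95
```

View pics/s_open.png

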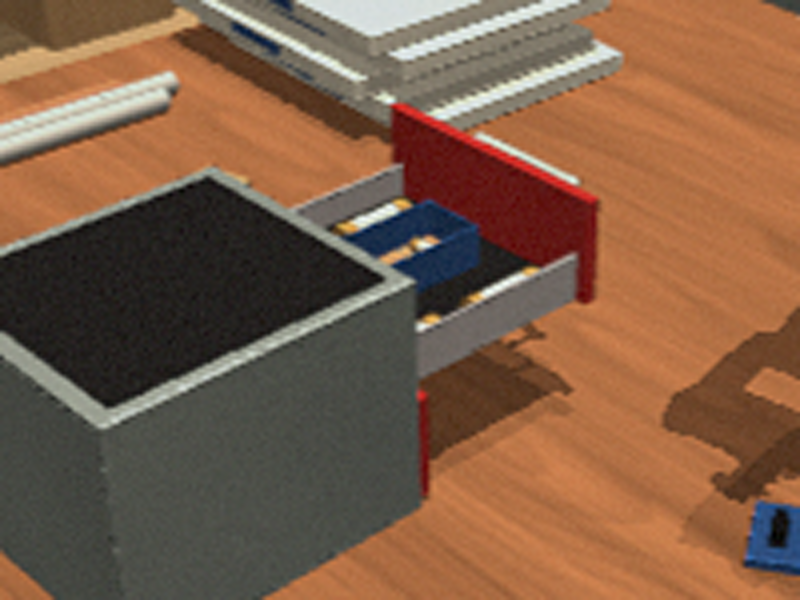

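View pics/t_open.png

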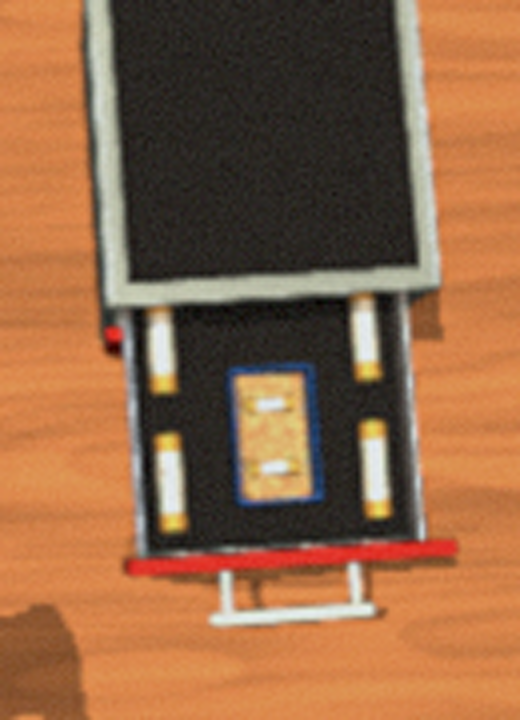

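```bash
python3 - <<'E'
from h import *
t=eyes.grab_frame("top");c=eyes.grab_frame("scene")
cv=lambda p,o,k:(np.array(p,float)+.5)/k-.5+np.array(o)
T=lambda p:cv(p,(240,80),4)
cs,m=blobs(t,(105,110,30),(130,255,255),(290,160,330,215),5)
cc=np.vstack(cs);r=cv2.minAreaRect(cc);P=onz(t,cv2.boxPoints(r),.156);print(r,P.round(4).tolist(),P.mean(0).round(4),[np.linalg.norm(P[i]-P[i-1]).round(4) for i in(1,2)])
P=onz(t,[T(p) for p in((229,368),(313,363),(322,498),(237,506))],.156);print(P.round(4).tolist(),P.mean(0).round(4),[np.linalg.norm(P[i]-P[i-1]).round(4) for i in(1,2,3,0)])
for p in((210,619),(378,608)):print("bar",onz(t,T(p),.176)[0].round(4))
# scene: back-near corners of rim
S=lambda p:cv(p,(120,100),4)
for n,p in(("-x-y?",(432,202)),("-x+y",(479,231))):print(n,onz(c,S(p),.156)[0].round(4))
# drawer front top corners z=.200
for p in((125,572),(457,552)):print("front",onz(t,T(p),.200)[0].round(4))
# lid again, unobstructed
cs,m=blobs(t,(100,90,40),(125,255,255),(145,195,182,242))
for k in cs: 
    r=cv2.minAreaRect(k);P=onz(t,cv2.boxPoints(r),.0375);print("lid",P.mean(0).round(4),[np.linalg.norm(P[i]-P[i-1]).round(4) for i in(1,2)],r)
    h=P[1]-P[2];print(np.degrees(np.arctan2(h[1],h[0])))
E
```

```text
((308.1617431640625, 188.10292053222656), (35.51047897338867, 22.548770904541016), 85.60128784179688) [[0.5977, -0.1312, 0.156], [0.6012, -0.1982, 0.156], [0.4962, -0.2024, 0.156], [0.493, -0.1358, 0.156]] [ 0.547  -0.1669  0.156 ] [np.float64(0.0671), np.float64(0.1051)]
[[0.5966, -0.1351, 0.156], [0.5987, -0.1976, 0.156], [0.4987, -0.2005, 0.156], [0.4945, -0.1376, 0.156]] [ 0.5471 -0.1677  0.156 ] [np.float64(0.0626), np.float64(0.1001), np.float64(0.0631), np.float64(0.1021)]
bar [ 0.4134 -0.1132  0.176 ]
bar [ 0.4177 -0.2351  0.176 ]
-x-y? [ 0.4966 -0.1939  0.156 ]
-x+y [ 0.4992 -0.1325  0.156 ]
front [ 0.4494 -0.052   0.2   ]
front [ 0.4567 -0.2883  0.2   ]
lid [0.4539 0.2639 0.0375] [np.float64(0.0108), np.float64(0.0244)] ((171.38461303710938, 222.57691955566406), (7.488452911376953, 3.3282015323638916), 56.3099365234375)
32.94922880166353
lid [0.4793 0.2985 0.0375] [np.float64(0.0592), np.float64(0.079)] ((160.76028442382812, 215.02740478515625), (24.22751808166504, 18.024337768554688), 69.44395446777344)
19.874702205792175
```

Tin mouth by top camera: (0.547,-0.1675). This agrees with bar+132 mm and face−95 mm. Next, the lid grasp.

```bash
python3 - <<'E'
from h import *
for sg in(1,-1):
  for a,p in((20,(.470,.2955,-.003)),(20,(.470,.2955,.25)),(2.2,(.547,-.1665,.3)),(2.2,(.547,-.1665,.14))):
    y=np.radians(a);j=kinematics.ik(p,quat((0,0,-1),sg*np.array([-np.sin(y),np.cos(y),0])));print(sg,p,None if j is None else np.round(j,2))
y=np.radians(20);q=quat((0,0,-1),-np.array([-np.sin(y),np.cos(y),0]))
if kinematics.ik((.470,.2955,.2),q) is not None:
    env.reach([.470,.2955,.2],q)
    g=env.movel([.470,.2955,.05],velocity=.12,guard=5)
    c=eyes.grab_frame("scene");crop(c,270,150,430,310,5,"pics/s_g0.png");s=monitor.sense();print(g,s["position"],s["clock"],s["contact_force"])
E
```

```text
1 (0.47, 0.2955, -0.003) [ 0.35  0.67  1.63 -0.    0.84 -1.57]
1 (0.47, 0.2955, 0.25) [ 0.35  0.37  1.37 -0.    1.4  -1.57]
1 (0.547, -0.1665, 0.3) [-0.5   0.38  1.22 -0.    1.54 -2.11]
1 (0.547, -0.1665, 0.14) [-0.5   0.5   1.48 -0.    1.17 -2.11]
-1 (0.47, 0.2955, -0.003) [0.35 0.67 1.63 0.   0.84 1.57]
-1 (0.47, 0.2955, 0.25) [0.35 0.37 1.37 0.   1.4  1.57]
-1 (0.547, -0.1665, 0.3) [-0.5   0.38  1.22 -0.    1.54  1.03]
-1 (0.547, -0.1665, 0.14) [-0.5   0.5   1.48 -0.    1.17  1.03]
False [0.47033233 0.29564472 0.05066695] 13.775 [0.5636104  0.34690858 0.14767466]
```

View pics/s_g0.png

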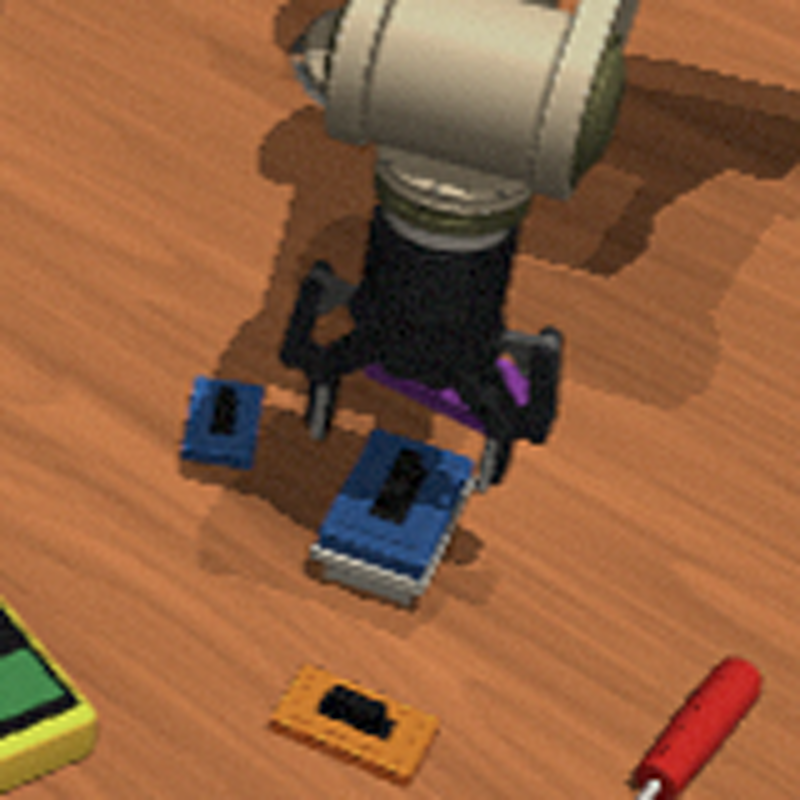

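```bash
python3 - <<'E'
from h import *
c=eyes.grab_frame("scene")
cv=lambda p,o,k:(np.array(p,float)+.5)/k-.5+np.array(o)
print(onz(c,cv((401.5,460),(270,150),5),.0637).round(4))
y=np.radians(20);v=np.array([-np.sin(y),np.cos(y),0]);p=np.array([.4703,.2956,.0637])
print((proj(c,[p+v*.0425,p-v*.0425,p+v*.057,p-v*.057,p])+.5-[270,150])*5-.5)
E
```

```text
[[0.471  0.2972 0.0637]]
[[475.68111004 482.32478805]
 [326.20893312 434.38882035]
 [501.97455799 490.75838558]
 [301.47638756 426.45821751]
 [399.96830868 458.04206303]]
```

```bash
python3 - <<'E'
from h import *
g=env.movel([.470,.297,-.003],velocity=.06,guard=6);s=monitor.sense();print(g,s["position"],s["contact_force"])
if not g:
    env.close_gripper(50);env.hold(.3);s=monitor.sense();print(s["finger_gap"],s["contact_force"],s["clock"])
    c=eyes.grab_frame("scene");crop(c,270,150,430,310,5,"pics/s_g1.png")
E
```

```text
False [ 0.47024693  0.2970946  -0.00264016] [-0.15623299 -0.08747392  0.66199479]
0.739729762562884 [-1.8104859  -1.52220421  6.09977558] 15.4917
```

View pics/s_g1.png

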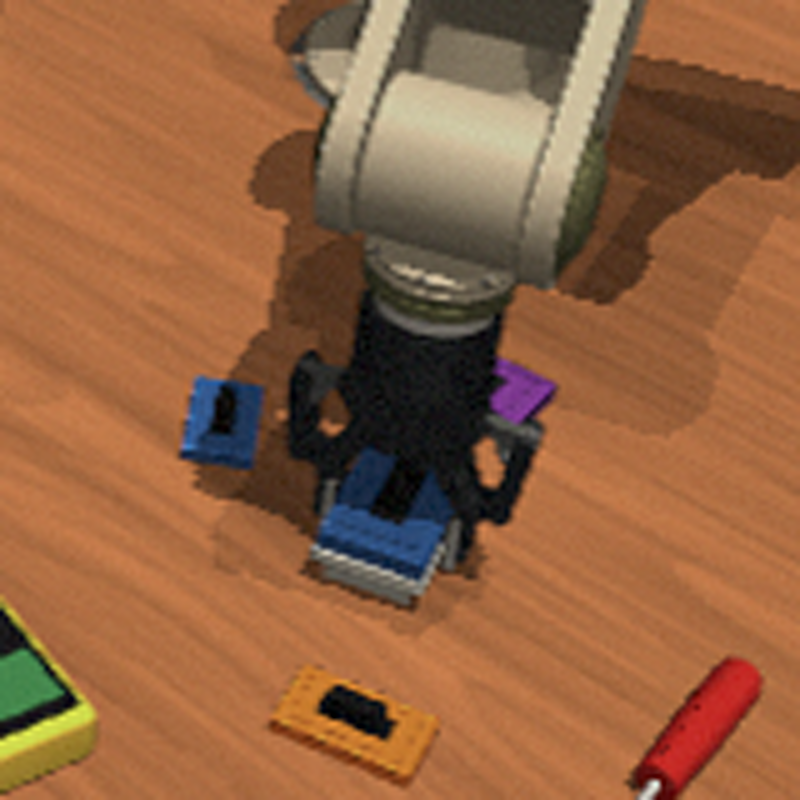

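Gap is 63 mm, so it is on the 64 mm rim. Lifting.

```bash
python3 - <<'E'
from h import *
env.movel([.470,.297,.06],velocity=.04);env.hold(.3)
s=monitor.sense();print(s["finger_gap"],s["contact_force"],s["ft_torque"],s["position"])
env.movel([.470,.297,.30],velocity=.12)
c=eyes.grab_frame("scene");t=eyes.grab_frame("top");print(monitor.sense()["clock"])
crop(c,290,60,450,210,5,"pics/s_l.png");crop(t,110,140,260,290,4,"pics/t_l.png")
E
```

```text
0.7384989894809981 [ 0.1580299  -0.17363736 -2.63100309] [ 0.01151341  0.00986935 -0.00549369] [0.46998118 0.29697606 0.05994437]
19.8167
```

View pics/s_l.png

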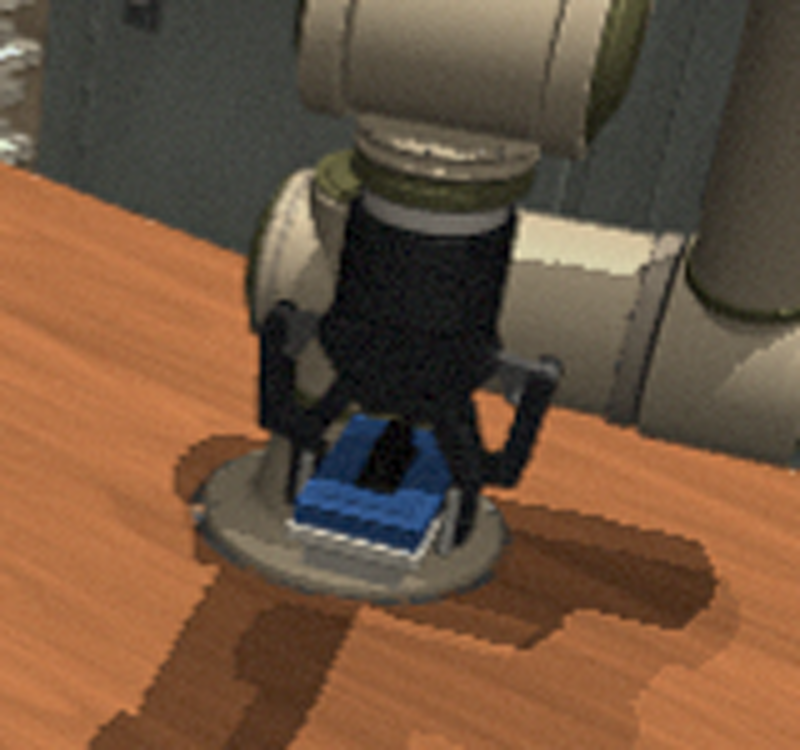

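View pics/t_l.png

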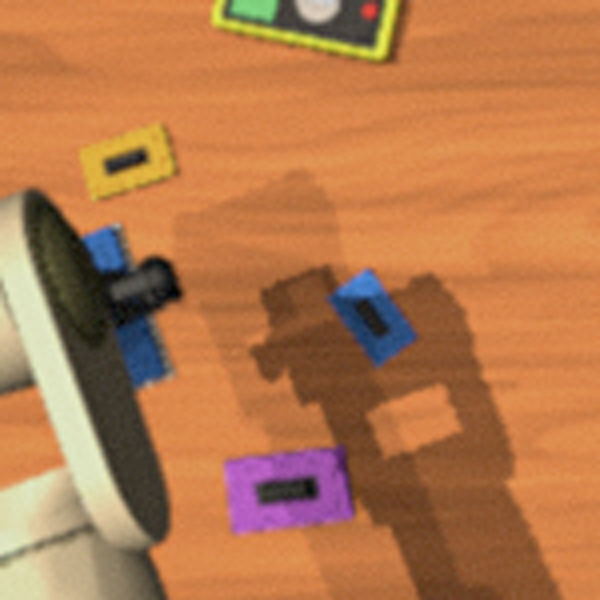

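```bash
python3 - <<'E'
from h import *
t=eyes.grab_frame("top");c=eyes.grab_frame("scene")
cv=lambda p,o,k:(np.array(p,float)+.5)/k-.5+np.array(o)
p=monitor.sense()["position"];y=np.radians(20);u=np.array([np.cos(y),np.sin(y),0]);v=np.array([-np.sin(y),np.cos(y),0])
for n,a in(("top +x-y",(122,226)),("top -x-y",(173,376))):
    d=onz(t,cv(a,(110,140),4),p[2]+.0276)[0]-p;print(n,"x' %.4f y' %.4f"%(d@u,d@v))
for n,a in(("sc +x-y",(291,523)),("sc +x+y",(418,556))):
    d=onz(c,cv(a,(290,60),5),p[2]+.0276)[0]-p;print(n,"x' %.4f y' %.4f"%(d@u,d@v))
E
```

```text
top +x-y x' 0.0481 y' -0.0344
top -x-y x' -0.0520 y' -0.0316
sc +x-y x' 0.0501 y' -0.0286
sc +x+y x' 0.0507 y' 0.0321
```

In-hand offset along the lid is about −1.8 mm. Carrying to above the tin.

```bash
python3 - <<'E'
from h import *
y=np.radians(2.2);q=quat((0,0,-1),-np.array([-np.sin(y),np.cos(y),0]))
env.movel([.549,-.166,.30],velocity=.13,frame=q)
env.movel([.549,-.166,.175],velocity=.08)
c=eyes.grab_frame("scene");t=eyes.grab_frame("top");s=monitor.sense();print(s["clock"],s["position"],s["finger_gap"],R.from_quat(s["ee_rot"]).as_matrix()[:,0],s["contact_force"])
crop(c,150,70,300,190,5,"pics/s_p.png");crop(t,240,100,380,250,4,"pics/t_p.png")
E
```

```text
25.4917 [ 0.54911858 -0.16605689  0.17532984] 0.734003257174668 [ 5.35326471e-04 -2.99987229e-04 -9.99999812e-01] [ 0.13724769  0.77950544 -3.34111431]
```

View pics/s_p.png

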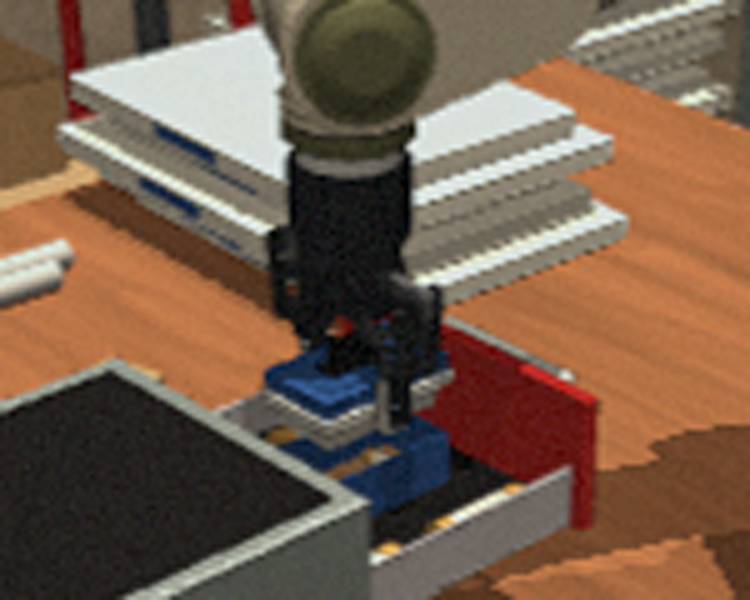

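View pics/t_p.png

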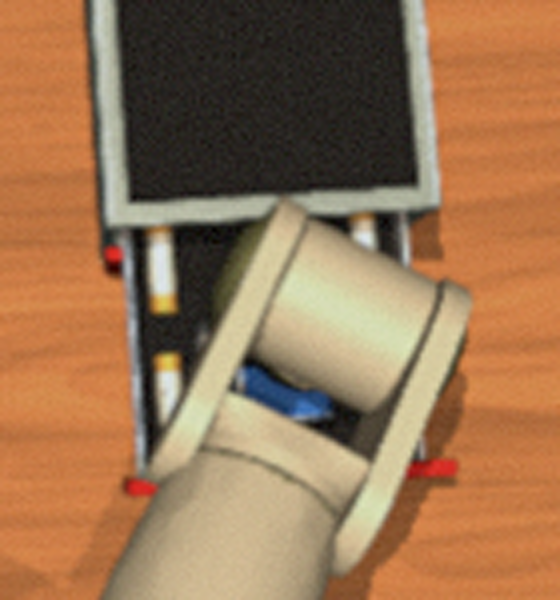

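Lid hangs level over the tin. In the scene crop the lid rim's near-right corner is at about (452,376) and the tin's is at (449,428). I'll compare the two.

```bash
python3 - <<'E'
from h import *
c=eyes.grab_frame("scene");z=monitor.sense()["position"][2]
S=lambda p:(np.array(p,float)+.5)/5-.5+np.array((150,70))
a=onz(c,S((453,375)),z+.0276)[0];b=onz(c,S((449,430)),.156)[0]
print("lid rim -x+y",a.round(4),"centre",(a+[.052,-.032,0]).round(4)," tin",b.round(4),(b+[.05,-.03,0]).round(4))
# true lid rim corner expected at
y=np.radians(2.2);u=np.array([np.cos(y),np.sin(y),0]);v=np.array([-np.sin(y),np.cos(y),0])
p=np.array([.549,-.166,z])-u*.0018
print("exp rim corner px",(proj(c,[p-u*.052+v*.032+[0,0,.0276],p-u*.052+v*.032+[0,0,.0186]])+.5-[150,70])*5-.5)
T=np.array([.5472,-.166,.156]);print("exp tin corner px",(proj(c,[T-u*.05+v*.03])+.5-[150,70])*5-.5)
E
```

```text
lid rim -x+y [ 0.4986 -0.1293  0.2029] centre [ 0.5506 -0.1613  0.2029]  tin [ 0.4915 -0.1412  0.156 ] [ 0.5415 -0.1712  0.156 ]
exp rim corner px [[451.34991862 368.92877333]
 [451.34398515 381.65132532]]
exp tin corner px [[446.96902129 434.14819399]]
```

```bash
python3 - <<'E'
from h import *
c=eyes.grab_frame("scene");crop(c,195,130,260,180,12,"pics/s_z.png")
E
```

```text
(no output)
```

View pics/s_z.png

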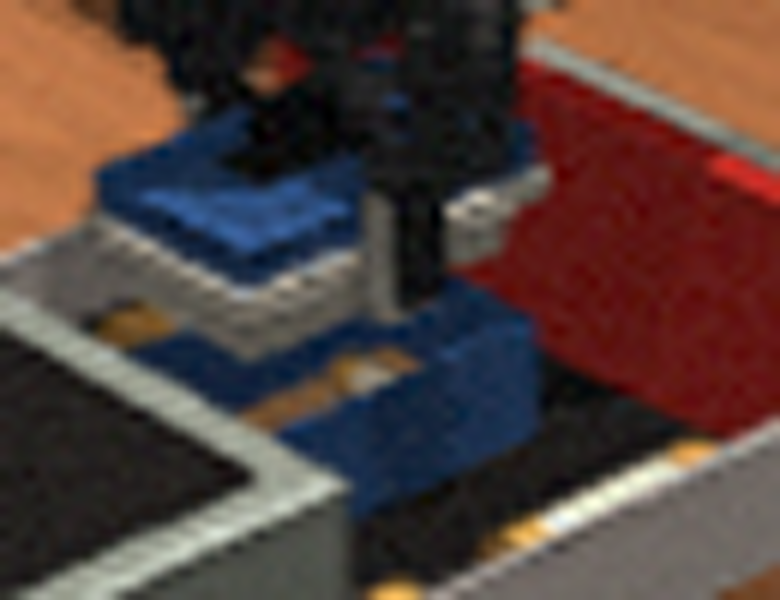

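Measured rim and tin corners match their predicted pixels to about 0.5 px (roughly 1 mm). Lowering.

```bash
python3 - <<'E'
from h import *
g=env.movel([.549,-.166,.135],velocity=.02,guard=6);env.hold(.2)
s=monitor.sense();print(g,s["position"],s["contact_force"],s["ft_torque"],s["finger_gap"],s["clock"])
c=eyes.grab_frame("scene");crop(c,195,130,260,180,12,"pics/s_z2.png")
E
```

```text
True [ 0.54880058 -0.16671519  0.13860217] [-0.14935572  0.43272761 -2.93295706] [ 0.00930171 -0.01372306 -0.00384988] 0.7336066179013273 27.3833
```

View pics/s_z2.png

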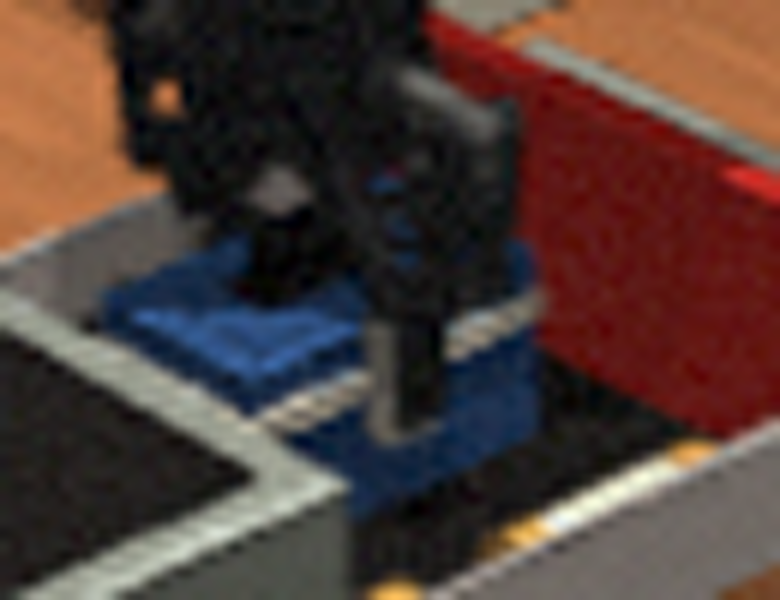

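It stopped about 1 mm above the predicted seat with the weight still carried. I'll nudge further.

```bash
python3 - <<'E'
from h import *
for i in range(2):
    g=env.movel([.549,-.1665,.1345],velocity=.01,guard=10);s=monitor.sense();print(g,s["position"],s["contact_force"],s["clock"])
env.hold(.3);s=monitor.sense();print(s["position"],s["contact_force"],s["ft_torque"])
E
```

```text
True [ 0.54916502 -0.16680505  0.13759375] [-0.06152885  0.07309771  5.40908211] 27.7333
True [ 0.54972192 -0.16677396  0.13762313] [ 0.03116274 -0.532685    4.1700995 ] 27.9417
[ 0.54971198 -0.16680697  0.1375893 ] [1.91811164 0.06961072 4.94573044] [ 0.22759114 -0.13444408  0.03457402]
```

Seat reached (z 0.1376, predicted 0.1374, +5 N). Releasing.

```bash
python3 - <<'E'
from h import *
env.release();env.hold(.5);s=monitor.sense();print(s["finger_gap"],s["position"],s["contact_force"])
p=s["position"]
env.movel([p[0],p[1],.27],velocity=.08)
env.movel([.42,.05,.33],velocity=.2)
c=eyes.grab_frame("scene");t=eyes.grab_frame("top");print(monitor.sense()["clock"])
crop(c,195,130,260,180,12,"pics/s_z3.png");crop(t,270,130,350,210,7,"pics/t_z3.png")
E
```

```text
0.9975250020751412 [ 0.54924731 -0.16665942  0.13688174] [-0.36497453 -0.50261931  0.59358124]
32.4667
```

View pics/s_z3.png

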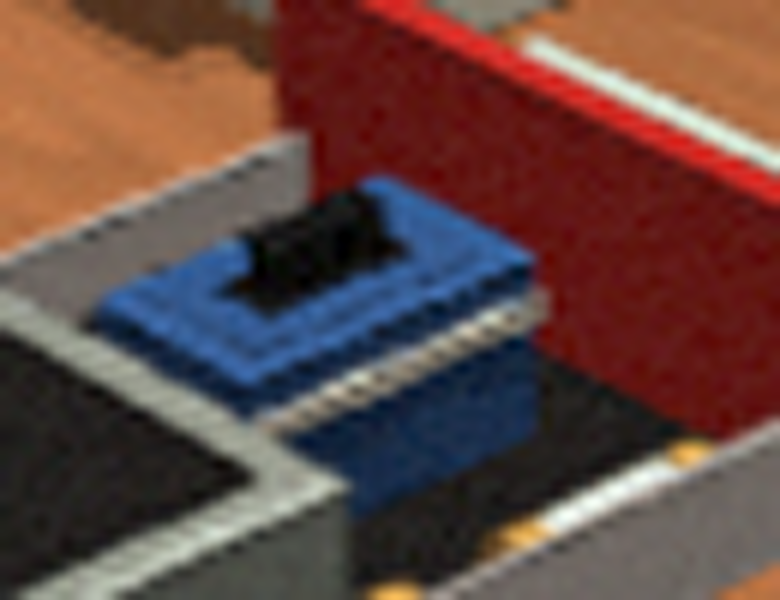

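View pics/t_z3.png

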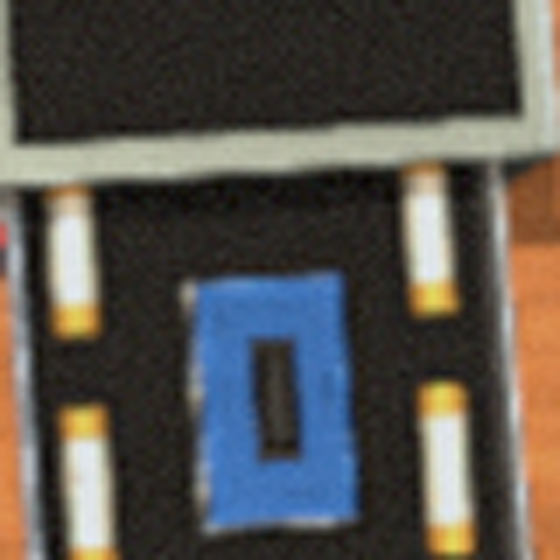

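Lids seated and nested on the tin with an even rim line all round. Now I'll grip the black bar.

```bash
python3 - <<'E'
from h import *
y=np.radians(2.2);q=quat((0,0,-1),-np.array([-np.sin(y),np.cos(y),0]))
x0,y0=.5475,-.1667
env.reach([x0,y0,.27],q)
g=env.movel([x0,y0,.1818],velocity=.06,guard=5);s=monitor.sense();print(g,s["position"],s["contact_force"])
if not g:
    env.close_gripper(45);env.hold(.3);s=monitor.sense();print(s["finger_gap"]*85,s["contact_force"],s["clock"])
    c=eyes.grab_frame("scene");crop(c,195,130,260,180,12,"pics/s_z4.png")
E
```

```text
False [ 0.54764114 -0.16677759  0.18213808] [ 0.93729609 -0.64640606 -0.40523508]
13.020366213702196 [-0.20894452  0.82265555  2.41366326] 36.0417
```

View pics/s_z4.png

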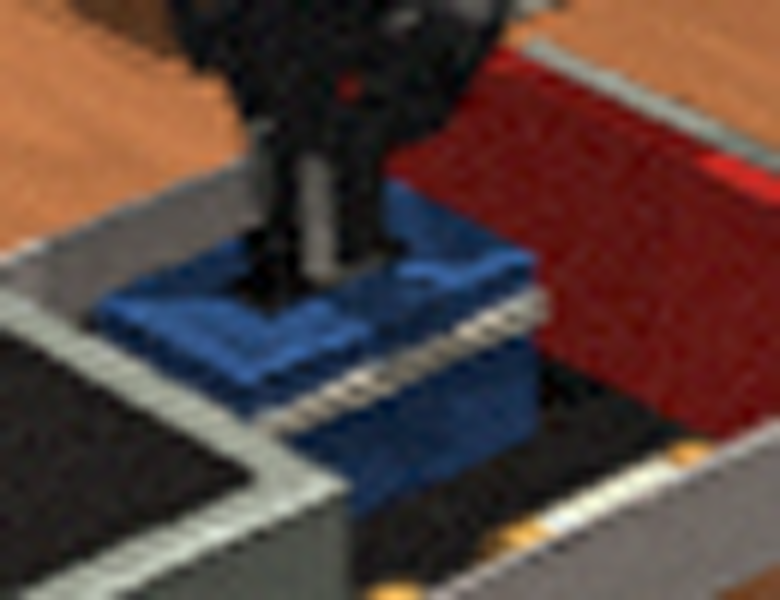

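Gap is 13 mm, so it is on the 14 mm bar. Lifting straight up slowly.

```bash
python3 - <<'E'
from h import *
p=monitor.sense()["position"]
env.movel([p[0],p[1],p[2]+.02],velocity=.02)
env.movel([p[0],p[1],p[2]+.105],velocity=.05);env.hold(.5)
s=monitor.sense();print(s["finger_gap"]*85,s["contact_force"],s["position"],s["clock"],np.abs(s["qvel"]).max())
c=eyes.grab_frame("scene");t=eyes.grab_frame("top")
crop(c,185,90,265,180,8,"pics/s_e.png");crop(t,250,110,360,220,5,"pics/t_e.png")
cv2.imwrite("pics/sc_full.png",c["frame"][:,:,::-1])
E
```

```text
12.902030527380932 [ 0.12353763  0.49271746 -1.16302405] [ 0.54757135 -0.1667242   0.28697661] 39.6 0.0011763160055177867
```

View pics/s_e.png

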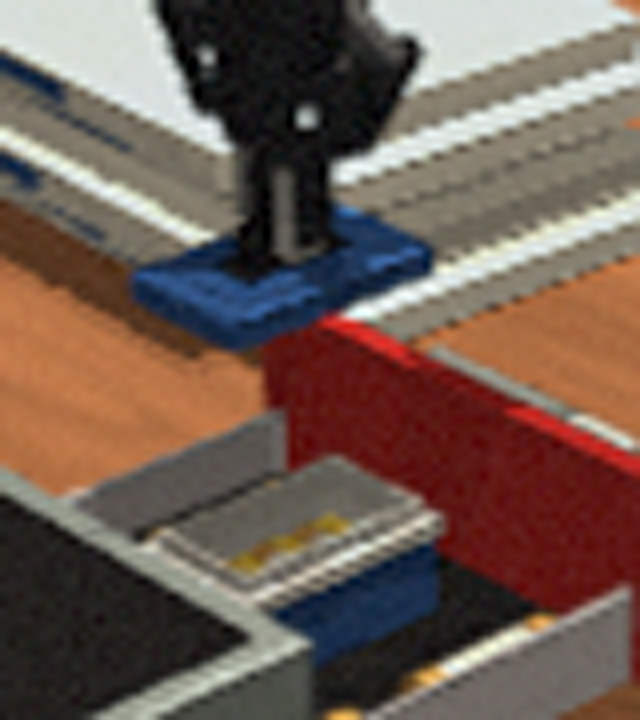

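View pics/sc_full.png

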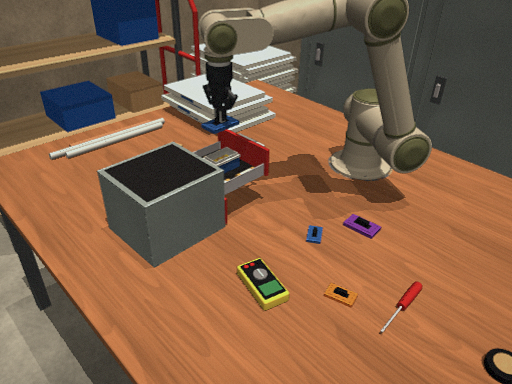

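The outer lid is level and held at +105 mm with a 1.1 N load. The inner lid sits evenly on the tin, and three evenly spaced brass fuse ends show in it. The bystanders look unmoved and the lower drawer is shut.

```bash
python3 - <<'E'
from h import *
print(job.hand_in(), monitor.sense()["clock"])
E
```

```text
the job is handed in; nothing more can be done
the job is handed in; nothing more can be done
```

I did the whole job and handed it in at about 40 s on the robot's clock; the hand-in reported no verdict.

**What I did:**
- **Drawer:** I hooked one open finger behind the top drawer's bar and pulled it to its stop, about 0.173 m out.
- **Seating the lids:** I gripped the nested pair by the inner rim, carried it level to the tin and lowered it onto its seat. The tool stopped at 0.1376 m, against a predicted 0.1374 m, with about 5 N of push. Then I let go.
- **Outer lid:** I gripped the black bar and lifted the outer lid alone by 105 mm.

**Last checks, from the scene camera and the wrist force:**
- **Outer lid:** it was held still and looked level. The finger gap was 12.9 mm on the 14 mm bar, and the load was about 1.1 N, which matches the lid's weight.
- **Inner lid:** its rim sat evenly on the tin.
- **Fuses:** three evenly spaced brass ends showed in the inner lid. At that resolution I could not measure each fuse to the millimetre.
- **Surroundings:** the lower drawer was shut. The meter and driver looked unmoved. I did not check the carton at the end: it does not show in the scene view, but the arm never went near it.

**What disagreed:**
- The two cameras differed by 3–8 mm in y. I settled this against the known gripper position and the lids held in the hand.
- The first lowering tripped the force guard about 1 mm above the seat, and a second gentle push finished it.

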